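Dial the toolbox code and draw the bolt

ROBOT

A 6-joint arm with a two-finger parallel gripper is mounted at the origin on the work surface. World frame = base frame: x ahead of the robot, y to its left, z up, the work surface at z = 0. Lengths are in mm, angles in rad, forces in N, time in s.
With the tool pointing down it reaches from about 300 to 875 mm from the base axis. Payload 6.4 kg.
Tool frame: the origin (TCP) lies at the very end of the fingers, on their centre line; the grasp point (between the pads) lies 19 mm behind it; z points along the fingers, y is the line along which they close (so a half turn about z gives the same grasp; the last joint's range is limited). The gripper opens to 88 mm and grips with 3 to 60 N. Pads are 18 mm wide; open, the fingers measure 123 mm over their backs; the gripper's body (75 mm by 187 mm) begins 45 mm behind the grasp point.
Start: joints at [0.974, 0.181, 1.607, -0, 1.354, -0.206], TCP at [219.024, 531.667, 238.714] pointing down, gripper open.
Joint ranges: [-2.99, 2.99], [-0.89, 2.07], [0.3, 2.58], [-1.14, 4.28], [0, 2.63], [-3.12, 3.12]. Speed limits (rad/s): [2.57, 2.57, 3.01, 3.14, 3.14, 3.14].

INTERFACE

Orientations are given as a 3x3 rotation matrix whose columns are the frame's x, y, z axes.
In Python, from workcell import get_obs, read_camera, camera_model, close_job gives the robot as it stands. The module is installed in compiled form; this text tells all that it offers.
- The arm moves only by the tool drive_tool, never from a script. Its argument "targets" is a list of rows, each an object of numbers: "dx", "dy", "dz": the shift along the world's x, y, z in cm; "rx", "ry", "rz": the turn, a rotation vector about the world's x, y, z in rad. A call has 1 to 8 rows; each row shifts and turns the commanded pose from where the row before left it; what a row does not reach is not made up. A row lasts 1/12 s, in which the tool goes at most 41.7 mm and 7.16 degrees, less where a joint would pass 70% of its speed; a pose out of reach is approached as far as the arm can. A call with a gripper value outside its range is refused whole. "gripper" is the finger opening in cm, from 0 to 8.81, set as the call begins (left out, the last holds). The fingers move at their own pace and stop on an object; "newtons" is the grip in N (left out, the last holds). Time passes only in rows, so rows that do not move let the fingers close. It gives the time, the measured TCP pose, the force, the opening and the grip force at its end, in the units of the state.
- get_obs(): the state, without advancing time (a new reading comes with each control period).
- read_camera(name): name is "scene" or "top" or "wrist"; returns the picture (400x640x3 uint8, red, green, blue); there is no depth.
- camera_model(name): a dict with "K" (3x3 intrinsics, pixels), "R" (3x3) and "t" (3): a world point X has camera coordinates R X + t; the wrist camera has in their place "mount" (4x4, takes a point from camera to tool coordinates, whose origin is the TCP and whose axes are the flange's). Camera axes: x right, y down, z forward; pixel columns grow to the right and rows downward; lengths in mm; the calibration is good to about 2 mm. A picture is of the moment at which its call begins: read the wrist's pose just before it. camera_model takes no time and is no camera call.
- close_job(): hands the job in; it is judged then, once.
The state is a dict: "time_s": time; "joint_positions": joint angles; "qd": joint speeds; "effort": joint torques, N m; "position": TCP position; "tcp_rot": TCP orientation; "contact_force": force on the tool from outside, world axes, zero at the start; "torque": the same for the moment, N m; "width": finger opening in mm; "gripper_force": force on a finger pad.
Only numpy, scipy, OpenCV 4.12 (cv2) and the standard library are available. Lean on these libraries where they do the work, as an engineer would, in place of code of your own. Each camera call takes 0.05 s, during which the arm holds its last target. There are 200 camera calls.

TASK

Unlock the blue toolbox: roll its three number wheels until the faces lying flat on top show 4, 2 and 5 pips, from left to right as seen from the robot, and then slide the bolt's tab all the way to the left until it stops. Let go, and leave the things lying on and around the toolbox where they are.

Things in the scene. Friction and masses are not known exactly. Their poses are not given: they have to be found in the camera images.
- toolbox: blue plastic toolbox, fixed to the counter, 240 mm (x) by 420 mm (y), lid top 120 mm above the counter; origin at the centre of its underside; its x points away from the robot at yaw 0, y to the left, z up. On its lid is the lock plate, with three number wheels in a row along y, 64 mm apart (42 mm free between neighbours), axles above the origin (x = 0)
- lock_plate (a point): centre of the top of the steel lock plate on the lid: 160 mm in the toolbox's x by 210 mm in y, 18 mm thick, its top 138 mm above the counter and its centre 25 mm nearer the robot than the axles. It carries the three wheels and, in front of them (nearer the robot), the tab of the sliding bolt
- bolt_tab (a point): centre (half-way up) of the bolt's upright steel tab: 30 mm in the toolbox's x, 14 mm thick in y, 34 mm tall, its foot on the lock plate 17 mm below this point, 75 mm nearer the robot than the axles; it moves with the bolt. 18 mm are free between the tab and the wheels
- bolt (a joint): slide of the bolt in m along the toolbox's +y (left as seen from the robot): 0 = locked (start), 0.030 = fully open at its end stop. About 3 N of friction; stays where it is left. The lock really works: unless all three wheels stand within about 0.17 rad of their code numbers, the bolt jams after about 3 mm
- wheel_left_centre (a point): centre of the left-hand (+y) wheel, on its axle (along the toolbox's y), 2 mm above the lock plate's top. A steel hexagonal prism, 72 mm across flats, 83 mm across corners, 22 mm thick along the axle; its upper half stands out of the plate and can be pinched across the thickness from above
- wheel_left (a joint): angle of the left-hand (+y) wheel, rad; grows as its top rolls away from the robot (+x). Its flat faces bear 1 to 6 black pips as on dice; the face flat on top counts: number = 1 + angle/1.0472 (0 = one pip, 1.0472 = two, 3.1416 = four, 4.1888 = five). Stops at -0.30 and 5.54; friction about 0.1 N m, no clicks, stays where it is left; may start between two numbers
- wheel_mid_centre (a point): centre of the middle wheel, on its axle (along the toolbox's y), 2 mm above the lock plate's top. A steel hexagonal prism, 72 mm across flats, 83 mm across corners, 22 mm thick along the axle; its upper half stands out of the plate and can be pinched across the thickness from above
- wheel_mid (a joint): angle of the middle wheel, rad; grows as its top rolls away from the robot (+x). Its flat faces bear 1 to 6 black pips as on dice; the face flat on top counts: number = 1 + angle/1.0472 (0 = one pip, 1.0472 = two, 3.1416 = four, 4.1888 = five). Stops at -0.30 and 5.54; friction about 0.1 N m, no clicks, stays where it is left; may start between two numbers
- wheel_right_centre (a point): centre of the right-hand (-y) wheel, on its axle (along the toolbox's y), 2 mm above the lock plate's top. A steel hexagonal prism, 72 mm across flats, 83 mm across corners, 22 mm thick along the axle; its upper half stands out of the plate and can be pinched across the thickness from above
- wheel_right (a joint): angle of the right-hand (-y) wheel, rad; grows as its top rolls away from the robot (+x). Its flat faces bear 1 to 6 black pips as on dice; the face flat on top counts: number = 1 + angle/1.0472 (0 = one pip, 1.0472 = two, 3.1416 = four, 4.1888 = five). Stops at -0.30 and 5.54; friction about 0.1 N m, no clicks, stays where it is left; may start between two numbers
- spanner: steel combination spanner, 200 mm long, 7 to 12 mm thick, lying along y on the lid behind (beyond) the lock plate; bystander; origin under its middle
- tile: white ceramic tile, 98 x 75 x 8 mm, lying on the lid left of the lock plate; bystander; origin under its middle
- mallet: black rubber mallet with wooden handle, 310 mm long, lying on the counter to the right; bystander; origin on the counter under it, 50 mm from the head's centre
- jar: glass jar, 80 mm wide, 120 mm tall, on the counter to the right; bystander
- drill: hand drill with orange handles, 380 mm long, lying on the counter to the left; bystander; origin on the counter under it, 50 mm behind its gear wheel's axle
- tin: steel can, 72 mm wide, 110 mm tall, on the counter to the left; bystander

How it is judged:
By the outcome, as a careful person would: the job done as asked, in the order asked, and still so for the second after the job is handed in, with the robot touching nothing.
It also fails if it takes over 72 s, if anything falls off the work surface, if the arm or the gripper's body presses on something with over 40 N, if the wrist force passes 120 N, or if a joint passes its speed limit or range.

## Working session

There is one attempt and no reset: what is moved stays moved. The work goes in short steps, Python scripts to look and compute and a tool call to move; the robot and the scene stay as the last step left them, time stands still between calls to the robot, and variables do not carry over. Pictures are saved under pics/ and viewed, at most 10 in all, crops included, and the job is handed in when it is done.

Besides the shell and the picture viewer there is one more tool, called after ">>>" as name([rows], argument=value, ...), one row to a line, values as JSON. drive_tool: Moves the arm, as the interface text tells. Its arguments: {"type":"object","properties":{"targets":{"type":"array"},"gripper":{"type":"number"},"newtons":{"type":"number"}},"required":["targets"]}

```bash
mkdir -p pics; python3 - <<'E'
from workcell import *
import cv2,numpy as np
o=get_obs();print(o['time_s'],o['position'],np.round(o['tcp_rot'],3).tolist(),o['width'])
for n in['scene','top']:
    cv2.imwrite(f'pics/{n}0.png',read_camera(n)[:,:,::-1])
    m=camera_model(n);print(n,{k:np.round(v,3).tolist() for k,v in m.items() if k in('K','R','t')})
print(np.round(camera_model('wrist')['mount'],3).tolist(),camera_model('wrist')['K'])
E
```

```text
0.0 [218.71328167 531.20866568 237.81100341] [[-0.925, 0.381, -0.001], [0.381, 0.925, -0.001], [0.0, -0.002, -1.0]] 88.1111121047126
scene {'K': [[483.641, 0.0, 315.786], [0.0, 483.641, 203.507], [0.0, 0.0, 1.0]], 'R': [[0.422, 0.907, 0.003], [0.66, -0.304, -0.687], [-0.622, 0.292, -0.727]], 't': [-222.653, -275.857, 2061.889]}
top {'K': [[436.754, 0.0, 319.714], [0.0, 436.754, 188.444], [0.0, 0.0, 1.0]], 'R': [[-0.027, -1.0, -0.013], [-0.982, 0.029, -0.186], [0.186, 0.007, -0.982]], 't': [16.971, 567.971, 1382.939]}
[[-0.0, -0.95, -0.313, 80.32], [1.0, -0.0, 0.0, -0.023], [-0.0, -0.313, 0.95, -145.632], [0.0, 0.0, 0.0, 1.0]] [[287.19136018   0.         313.98537179]
 [  0.         287.19136018 198.76395512]
 [  0.           0.           1.        ]]
```

View pics/top0.png

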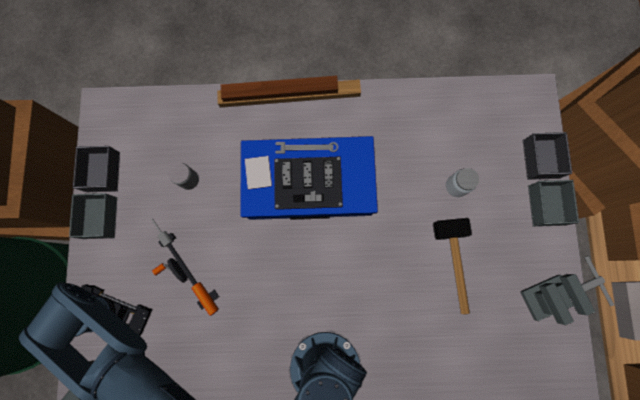

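View pics/scene0.png

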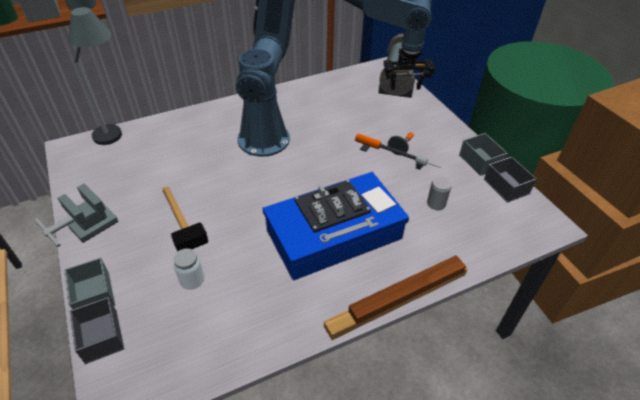

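The top view shows the blue lid at about (240..377, 137..217) and the lock plate at (275..342, 157..208), with the wheels at (286/307/328, 175) and the tab near (313, 197). The spanner lies behind the plate and the tile to its left. Next I compute the pose.

```bash
cat > h.py <<'E'
from workcell import *
import cv2,numpy as np
def ray(cam,uv,z,o=None):
    m=camera_model(cam);K=m['K'];uv=np.atleast_2d(uv).astype(float)
    d=np.linalg.solve(K,np.c_[uv,np.ones(len(uv))].T)
    if cam=='wrist':
        M=np.array(m['mount']);R=np.array(o['tcp_rot'])
        d=R@M[:3,:3]@d;c=R@M[:3,3]+np.array(o['position'])
    else: R=np.array(m['R']);d=R.T@d;c=-R.T@np.array(m['t'])
    return (c[:,None]+d*(z-c[2])/d[2]).T
def proj(cam,X,o=None):
    m=camera_model(cam);X=np.atleast_2d(X).astype(float)
    if cam=='wrist':
        M=np.array(m['mount']);R=np.array(o['tcp_rot'])
        p=((X-np.array(o['position']))@R-M[:3,3])@M[:3,:3]
    else: p=X@np.array(m['R']).T+np.array(m['t'])
    p=p@np.array(m['K']).T;return p[:,:2]/p[:,2:]
E
python3 - <<'E'
from h import *
im=cv2.imread('pics/top0.png');h=cv2.cvtColor(im,cv2.COLOR_BGR2HSV)
m=cv2.inRange(h,(105,150,60),(130,255,255));m[:, :200]=0;m[:,420:]=0
print(h[145,260],h[214,300],h[217,300])
c=max(cv2.findContours(m,0,2)[0],key=cv2.contourArea);hull=cv2.convexHull(c)
ap=cv2.approxPolyDP(hull,4,True)[:,0];print(ap.tolist())
P=ray('top',ap,120);print(P.round(1).tolist())
pts=ray('top',hull[:,0],120)[:,:2]
print(cv2.minAreaRect(pts.astype(np.float32)))
# dark plate inside
d=cv2.inRange(h,(0,0,0),(180,140,75));k=np.zeros_like(d);k[150:212,268:350]=255
d=cv2.morphologyEx(d&k,cv2.MORPH_CLOSE,np.ones((5,5)))
c=max(cv2.findContours(d,0,2)[0],key=cv2.contourArea)
print(cv2.minAreaRect(ray('top',c[:,0],138)[:,:2].astype(np.float32)))
E
```

```text
[111 232 155] [111 223 134] [115 109  14]
[[372, 137], [376, 212], [241, 215], [242, 141]]
[[718.2, -171.1, 120.0], [476.3, -171.6, 120.0], [478.8, 247.2, 120.0], [717.6, 245.6, 120.0]]
((596.7626342773438, 36.947998046875), (247.65269470214844, 422.7381896972656), 0.23742985725402832)
((572.918701171875, 36.97535705566406), (157.72735595703125, 204.9058380126953), 0.17251653969287872)
```

>>> drive_tool([
  {"dx": 2.1,"dy": -3.1,"dz": 0.2,"rz": 0.0245},
  {"dx": 2.1,"dy": -3.1,"dz": 0.2,"rz": 0.0245},
  {"dx": 2.1,"dy": -3.1,"dz": 0.2,"rz": 0.0245},
  {"dx": 2.1,"dy": -3.1,"dz": 0.2,"rz": 0.0245},
  {"dx": 2.1,"dy": -3.1,"dz": 0.2,"rz": 0.0245},
  {"dx": 2.1,"dy": -3.1,"dz": 0.2,"rz": 0.0245},
  {"dx": 2.1,"dy": -3.1,"dz": 0.2,"rz": 0.0245},
  {"dx": 2.1,"dy": -3.1,"dz": 0.2,"rz": 0.0245},
], gripper=4.4)

```text
validation failed for argument at $.ta...
```

>>> drive_tool([
  {"dx": 2.1,"dy": -3.1,"dz": 0.2,"rz": 0.0245},
  {"dx": 2.1,"dy": -3.1,"dz": 0.2,"rz": 0.0245},
  {"dx": 2.1,"dy": -3.1,"dz": 0.2,"rz": 0.0245},
  {"dx": 2.1,"dy": -3.1,"dz": 0.2,"rz": 0.0245},
  {"dx": 2.1,"dy": -3.1,"dz": 0.2,"rz": 0.0245},
  {"dx": 2.1,"dy": -3.1,"dz": 0.2,"rz": 0.0245},
  {"dx": 2.1,"dy": -3.1,"dz": 0.2,"rz": 0.0245},
  {"dx": 2.1,"dy": -3.1,"dz": 0.2,"rz": 0.0245},
])

```text
validation failed for argument at $.ta...
```

>>> drive_tool([
  {},
  {},
  {},
])

```text
validation failed for argument at $.ta...
```

```bash
python3 - <<'E'
from h import *
o=get_obs();print(o['time_s'],o['position'],np.round(o['tcp_rot'],3).tolist())
im=read_camera('wrist')[:,:,::-1];np.save('o1.npy',np.array([o],dtype=object),allow_pickle=True)
cv2.imwrite('pics/w1raw.png',im)
cv2.imwrite('pics/w1.png',cv2.resize(cv2.rotate(im,cv2.ROTATE_180),(800,500)))
E
```

```text
0.1 [218.74277277 531.26536327 237.92491331] [[-0.925, 0.381, -0.001], [0.381, 0.925, -0.001], [0.0, -0.001, -1.0]]
```

View pics/w1.png

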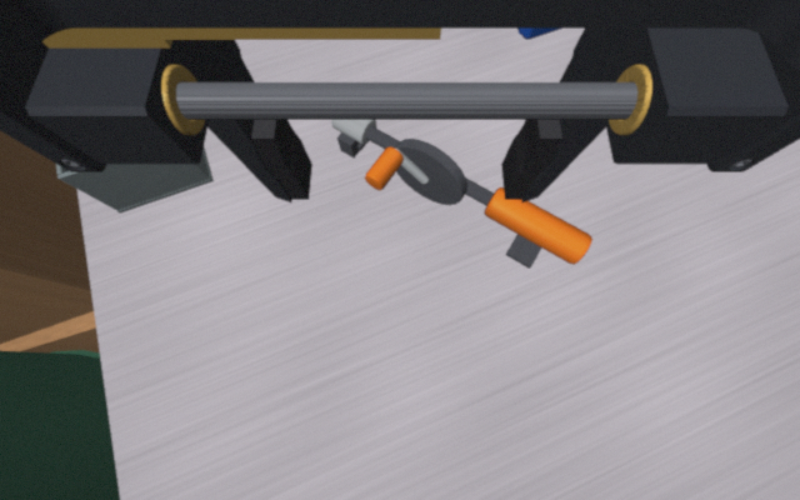

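The arm has not moved because both calls were refused. The picture shows the gripper covering the upper 40% of the wrist view, so I must look from beyond the wheels. I retry with complete rows.

>>> drive_tool([
  {"dx": 2.1,"dy": -3.1,"dz": 0.2,"rx": 0,"ry": 0,"rz": 0.0245},
], gripper=4.4)

```text
time_s: 0.23
position: [237.5, 503.0, 239.9]
tcp_rot: [[-0.935, 0.354, -0.002], [0.354, 0.935, 0.001], [0.002, 0.0, -1.0]]
contact_force: [0.5, 0.2, -0.3]
width: 83.5
gripper_force: 0.0
```

>>> drive_tool([
  {"dx": 2.3,"dy": -2.9,"dz": 0.3,"rx": 0,"ry": 0,"rz": 0.023},
  {"dx": 2.3,"dy": -2.9,"dz": 0.3,"rx": 0,"ry": 0,"rz": 0.023},
  {"dx": 2.3,"dy": -2.9,"dz": 0.3,"rx": 0,"ry": 0,"rz": 0.023},
  {"dx": 2.3,"dy": -2.9,"dz": 0.3,"rx": 0,"ry": 0,"rz": 0.023},
  {"dx": 2.3,"dy": -2.9,"dz": 0.3,"rx": 0,"ry": 0,"rz": 0.023},
  {"dx": 2.3,"dy": -2.9,"dz": 0.3,"rx": 0,"ry": 0,"rz": 0.023},
  {"dx": 2.3,"dy": -2.9,"dz": 0.3,"rx": 0,"ry": 0,"rz": 0.023},
  {"dx": 2.3,"dy": -2.9,"dz": 0.3,"rx": 0,"ry": 0,"rz": 0.023},
])

```text
time_s: 0.9
position: [424.6, 267.1, 264.8]
tcp_rot: [[-0.984, 0.18, -0.0], [0.18, 0.984, 0.0], [0.0, 0.0, -1.0]]
contact_force: [0.6, 0.2, -0.6]
width: 43.7
gripper_force: 0.0
```

>>> drive_tool([
  {"dx": 2.3,"dy": -2.9,"dz": 0.3,"rx": 0,"ry": 0,"rz": 0.023},
  {"dx": 2.3,"dy": -2.9,"dz": 0.3,"rx": 0,"ry": 0,"rz": 0.023},
  {"dx": 2.3,"dy": -2.9,"dz": 0.3,"rx": 0,"ry": 0,"rz": 0.023},
  {"dx": 2.3,"dy": -2.9,"dz": 0.3,"rx": 0,"ry": 0,"rz": 0.023},
  {"dx": 2.3,"dy": -2.9,"dz": 0.3,"rx": 0,"ry": 0,"rz": 0.023},
  {"dx": 2.3,"dy": -2.9,"dz": 0.3,"rx": 0,"ry": 0,"rz": 0.023},
  {"dx": 2.3,"dy": -2.9,"dz": 0.3,"rx": 0,"ry": 0,"rz": 0.023},
  {"dx": 2.3,"dy": -2.9,"dz": 0.3,"rx": 0,"ry": 0,"rz": 0.023},
])

```text
time_s: 1.57
position: [608.7, 35.0, 288.5]
tcp_rot: [[-1.0, -0.003, -0.001], [-0.003, 1.0, 0.0], [0.001, 0.0, -1.0]]
contact_force: [0.2, 0.9, 0.5]
width: 44.0
gripper_force: 0.0
```

>>> drive_tool([
  {"dx": 0,"dy": 0,"dz": 0,"rx": 0,"ry": 0,"rz": 0},
  {"dx": 0,"dy": 0,"dz": 0,"rx": 0,"ry": 0,"rz": 0},
  {"dx": 0,"dy": 0,"dz": 0,"rx": 0,"ry": 0,"rz": 0},
])

```text
time_s: 1.82
position: [607.5, 36.9, 288.0]
tcp_rot: [[-1.0, -0.001, -0.002], [-0.001, 1.0, 0.001], [0.002, 0.001, -1.0]]
contact_force: [-0.1, 0.9, 0.2]
width: 43.9
gripper_force: 0.0
```

```bash
cat > shot.py <<'E'
from h import *
import sys,pickle
n=sys.argv[1]
o=get_obs();print(o['time_s'],o['position'],np.round(o['tcp_rot'],3).tolist())
im=read_camera('wrist')[:,:,::-1];pickle.dump({k:np.array(v) for k,v in o.items()},open(n+'.pkl','wb'))
cv2.imwrite(f'pics/{n}raw.png',im)
cv2.imwrite(f'pics/{n}.png',cv2.resize(cv2.rotate(im,cv2.ROTATE_180)[120:,100:540],(800,509),interpolation=cv2.INTER_CUBIC))
E
python3 shot.py w2
```

```text
1.8167 [607.48896156  36.88367319 287.98193328] [[-1.0, -0.001, -0.002], [-0.001, 1.0, 0.001], [0.002, 0.001, -1.0]]
```

View pics/w2.png

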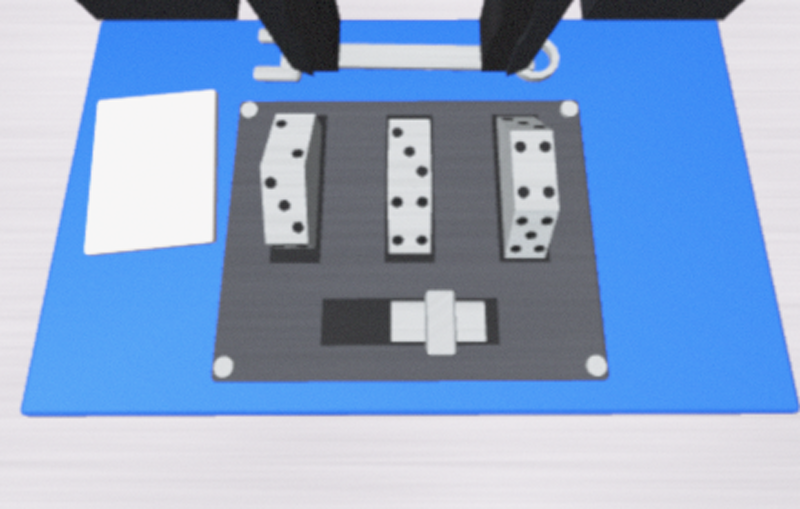

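The view shows left wheel faces 2 (far) and 3 (near), with pips at (281,123), (297,153) and (270,183), (284,205), (298,227). The middle wheel shows 3 (far, centre 409,151) and 4 (near, centre 409,221). The right wheel shows 4 on top (centre 534,169) and 5 below it (531,235). The tab's top is at about (440,322). I turn face centres into angles.

```bash
cat > ang.py <<'E'
from h import *
import pickle
def raw(p):
    p=np.atleast_2d(p).astype(float);return np.c_[639-(100+p[:,0]*440/800),399-(120+p[:,1]*280/509)]
def face(p,ax,o,r=36.0,z=140.):
    # ray hits cylinder of radius r about axle (x=ax,z): angle from up toward +x
    a=ray('wrist',raw(p),z+60,o)[0];b=ray('wrist',raw(p),z,o)[0];d=b-a
    f=np.array([a[0]-ax,a[2]-z]);g=np.array([d[0],d[2]])
    s=np.roots([g@g,2*f@g,f@f-r*r]);s=min(s.real);h=f+s*g
    return np.arctan2(h[0],h[1]),(a+s*d)[1]
E
python3 - <<'E'
from ang import *
o=pickle.load(open('w2.pkl','rb'))
print(ray('wrist',raw([(249,109),(569,109),(223,366),(597,366)]),140,o).round(1).tolist())
im=cv2.imread('pics/w2raw.png');h=cv2.cvtColor(im,cv2.COLOR_BGR2HSV)
m=cv2.inRange(h,(0,0,0),(180,110,135));q=raw([(200,90),(620,395)]);k=np.zeros_like(m)
k[int(q[1,1]):int(q[0,1]),int(q[1,0]):int(q[0,0])]=255
c=max(cv2.findContours(m&k,0,2)[0],key=cv2.contourArea)
R=cv2.minAreaRect(ray('wrist',c[:,0],138,o)[:,:2].astype(np.float32));print(R)
ax=R[0][0]+25
for n,f,p in[('L',2,(289,138)),('L',3,(284,205)),('M',3,(409,151)),('M',4,(409,221)),('R',4,(534.5,169)),('R',5,(531,235))]:
    a,y=face(p,ax,o);print(n,f,round(a,3),'theta',round(a+(f-1)*np.pi/3,3),'y',round(y,1))
print('tabtop',ray('wrist',raw([(440,293),(440,352),(426,322),(456,322)]),172,o).round(1).tolist())
E
```

```text
[[647.1, 133.7, 140.0], [647.2, -60.2, 140.0], [503.0, 133.3, 140.0], [503.2, -61.2, 140.0]]
((574.926025390625, 36.630287170410156), (155.64222717285156, 206.10556030273438), 0.05731172487139702)
L 2 0.517 theta 1.564 y 100.4
L 3 -0.533 theta 1.561 y 100.4
M 3 0.266 theta 2.361 y 36.6
M 4 -0.787 theta 2.355 y 36.6
R 4 -0.015 theta 3.126 y -27.6
R 5 -1.064 theta 3.125 y -27.7
tabtop [[538.3, 21.6, 172.0], [511.8, 22.0, 172.0], [525.1, 28.5, 172.0], [525.1, 14.2, 172.0]]
```

The estimates agree: axle x=600, wheel y=100.4/36.6/-27.6, yaw 0. Angles are L 1.56 (needs +1.58), M 2.36 (needs -1.31) and R 3.125 (needs +1.06). I will pinch each wheel and swing the tool about its axle, starting with the right wheel.

>>> drive_tool([
  {"dx": -0.6,"dy": -0.8,"dz": -1.0,"rx": 0,"ry": -0.066,"rz": 0},
  {"dx": -0.6,"dy": -0.8,"dz": -1.0,"rx": 0,"ry": -0.066,"rz": 0},
  {"dx": -0.6,"dy": -0.8,"dz": -1.0,"rx": 0,"ry": -0.066,"rz": 0},
  {"dx": -0.6,"dy": -0.8,"dz": -1.0,"rx": 0,"ry": -0.066,"rz": 0},
  {"dx": -0.6,"dy": -0.8,"dz": -1.0,"rx": 0,"ry": -0.066,"rz": 0},
  {"dx": -0.6,"dy": -0.8,"dz": -1.0,"rx": 0,"ry": -0.066,"rz": 0},
  {"dx": -0.6,"dy": -0.8,"dz": -1.0,"rx": 0,"ry": -0.066,"rz": 0},
  {"dx": -0.6,"dy": -0.8,"dz": -1.0,"rx": 0,"ry": -0.066,"rz": 0},
])

```text
time_s: 2.53
position: [559.1, -25.9, 208.8]
tcp_rot: [[-0.862, -0.003, 0.507], [-0.004, 1.0, 0.0], [-0.507, -0.002, -0.862]]
contact_force: [0.6, 0.7, 0.1]
width: 44.1
gripper_force: 0.0
```

>>> drive_tool([
  {"dx": 0.85,"dy": 0,"dz": -1.45,"rx": 0,"ry": 0,"rz": 0},
  {"dx": 0.85,"dy": 0,"dz": -1.45,"rx": 0,"ry": 0,"rz": 0},
  {"dx": 0.85,"dy": 0,"dz": -1.45,"rx": 0,"ry": 0,"rz": 0},
  {"dx": 0.85,"dy": 0,"dz": -1.45,"rx": 0,"ry": 0,"rz": 0},
  {"dx": 0,"dy": 0,"dz": 0,"rx": 0,"ry": 0,"rz": 0},
  {"dx": 0,"dy": 0,"dz": 0,"rx": 0,"ry": 0,"rz": 0},
])

```text
time_s: 3.03
position: [593.0, -25.7, 150.0]
tcp_rot: [[-0.865, -0.003, 0.502], [-0.003, 1.0, 0.002], [-0.502, 0.0, -0.865]]
contact_force: [0.3, 0.2, 0.3]
width: 43.9
gripper_force: 0.0
```

>>> drive_tool([
  {"dx": 0.1,"dy": -0.2,"dz": 0,"rx": 0,"ry": 0,"rz": 0},
  {"dx": 0,"dy": 0,"dz": 0,"rx": 0,"ry": 0,"rz": 0},
  {"dx": 0,"dy": 0,"dz": 0,"rx": 0,"ry": 0,"rz": 0},
  {"dx": 0,"dy": 0,"dz": 0,"rx": 0,"ry": 0,"rz": 0},
  {"dx": 0,"dy": 0,"dz": 0,"rx": 0,"ry": 0,"rz": 0},
], gripper=1.5, newtons=30)

```text
time_s: 3.45
position: [595.2, -27.0, 152.0]
tcp_rot: [[-0.863, -0.003, 0.505], [-0.001, 1.0, 0.004], [-0.505, 0.002, -0.863]]
contact_force: [0.9, 14.0, 4.1]
width: 21.5
gripper_force: 30.0
```

>>> drive_tool([
  {"dx": 0.12,"dy": 0,"dz": 0.06,"rx": 0,"ry": 0.1065,"rz": 0},
  {"dx": 0.12,"dy": 0,"dz": 0.05,"rx": 0,"ry": 0.1065,"rz": 0},
  {"dx": 0.13,"dy": 0,"dz": 0.035,"rx": 0,"ry": 0.1065,"rz": 0},
  {"dx": 0.13,"dy": 0,"dz": 0.02,"rx": 0,"ry": 0.1065,"rz": 0},
  {"dx": 0.13,"dy": 0,"dz": 0.007,"rx": 0,"ry": 0.1065,"rz": 0},
])

```text
time_s: 3.87
position: [599.2, -26.9, 152.1]
tcp_rot: [[-1.0, -0.002, -0.014], [-0.002, 1.0, 0.003], [0.014, 0.003, -1.0]]
contact_force: [-1.4, 8.0, -9.4]
width: 21.7
gripper_force: 30.0
```

>>> drive_tool([
  {"dx": 0.13,"dy": 0,"dz": -0.007,"rx": 0,"ry": 0.1065,"rz": 0},
  {"dx": 0.13,"dy": 0,"dz": -0.02,"rx": 0,"ry": 0.1065,"rz": 0},
  {"dx": 0.13,"dy": 0,"dz": -0.035,"rx": 0,"ry": 0.1065,"rz": 0},
  {"dx": 0.12,"dy": 0,"dz": -0.05,"rx": 0,"ry": 0.1065,"rz": 0},
  {"dx": 0.12,"dy": 0,"dz": -0.06,"rx": 0,"ry": 0.1065,"rz": 0},
  {"dx": 0,"dy": 0,"dz": 0,"rx": 0,"ry": 0,"rz": 0},
  {"dx": 0,"dy": 0,"dz": 0,"rx": 0,"ry": 0,"rz": 0},
  {"dx": 0,"dy": 0,"dz": 0,"rx": 0,"ry": 0,"rz": 0},
])

```text
time_s: 4.53
position: [605.8, -26.8, 147.9]
tcp_rot: [[-0.856, -0.002, -0.517], [-0.005, 1.0, 0.003], [0.517, 0.005, -0.856]]
contact_force: [-5.7, 8.7, -8.9]
width: 21.8
gripper_force: 30.0
```

>>> drive_tool([
  {"dx": 0,"dy": 0,"dz": 0,"rx": 0,"ry": 0,"rz": 0},
  {"dx": 0,"dy": 0,"dz": 0,"rx": 0,"ry": 0,"rz": 0},
  {"dx": 0,"dy": 0,"dz": 0,"rx": 0,"ry": 0,"rz": 0},
  {"dx": 0,"dy": 0,"dz": 0,"rx": 0,"ry": 0,"rz": 0},
  {"dx": 1.3,"dy": 0,"dz": 2.14,"rx": 0,"ry": 0,"rz": 0},
  {"dx": 1.3,"dy": 0,"dz": 2.14,"rx": 0,"ry": 0,"rz": 0},
  {"dx": 1.3,"dy": 0,"dz": 2.14,"rx": 0,"ry": 0,"rz": 0},
  {"dx": 0,"dy": 0,"dz": 0,"rx": 0,"ry": 0,"rz": 0},
], gripper=4.4)

```text
time_s: 5.2
position: [650.0, -30.2, 220.5]
tcp_rot: [[-0.864, -0.001, -0.503], [-0.0, 1.0, -0.002], [0.503, -0.001, -0.864]]
contact_force: [0.8, -0.6, -0.3]
width: 43.8
gripper_force: 0.0
```

>>> drive_tool([
  {"dx": 0.11,"dy": 1.67,"dz": -0.55,"rx": 0,"ry": 0.056,"rz": 0},
  {"dx": 0.11,"dy": 1.67,"dz": -0.55,"rx": 0,"ry": 0.056,"rz": 0},
  {"dx": 0.11,"dy": 1.67,"dz": -0.55,"rx": 0,"ry": 0.056,"rz": 0},
  {"dx": 0.11,"dy": 1.67,"dz": -0.55,"rx": 0,"ry": 0.056,"rz": 0},
  {"dx": 0,"dy": 0,"dz": 0,"rx": 0,"ry": 0,"rz": 0},
  {"dx": 0,"dy": 0,"dz": 0,"rx": 0,"ry": 0,"rz": 0},
])

```text
time_s: 5.7
position: [650.4, 38.0, 190.4]
tcp_rot: [[-0.722, -0.003, -0.691], [-0.003, 1.0, -0.001], [0.691, 0.001, -0.722]]
contact_force: [-0.3, -0.3, -0.2]
width: 43.9
gripper_force: 0.0
```

>>> drive_tool([
  {"dx": -1.33,"dy": -0.05,"dz": -1.3,"rx": 0,"ry": 0,"rz": 0},
  {"dx": -1.33,"dy": -0.05,"dz": -1.3,"rx": 0,"ry": 0,"rz": 0},
  {"dx": -1.33,"dy": -0.05,"dz": -1.3,"rx": 0,"ry": 0,"rz": 0},
  {"dx": 0,"dy": 0,"dz": 0,"rx": 0,"ry": 0,"rz": 0},
  {"dx": 0,"dy": 0,"dz": 0,"rx": 0,"ry": 0,"rz": 0},
])

```text
time_s: 6.12
position: [610.9, 34.9, 155.2]
tcp_rot: [[-0.725, 0.0, -0.689], [-0.001, 1.0, 0.001], [0.689, 0.001, -0.725]]
contact_force: [-0.2, -0.3, 0.8]
width: 44.3
gripper_force: 0.0
```

>>> drive_tool([
  {"dx": 0,"dy": 0.12,"dz": -0.3,"rx": 0,"ry": 0,"rz": 0},
  {"dx": 0,"dy": 0,"dz": 0,"rx": 0,"ry": 0,"rz": 0},
  {"dx": 0,"dy": 0,"dz": 0,"rx": 0,"ry": 0,"rz": 0},
  {"dx": 0,"dy": 0,"dz": 0,"rx": 0,"ry": 0,"rz": 0},
  {"dx": 0,"dy": 0,"dz": 0,"rx": 0,"ry": 0,"rz": 0},
], gripper=1.5)

```text
time_s: 6.53
position: [611.9, 37.3, 151.5]
tcp_rot: [[-0.726, -0.001, -0.688], [-0.002, 1.0, -0.0], [0.688, 0.001, -0.726]]
contact_force: [3.7, 1.2, 1.3]
width: 21.8
gripper_force: 30.0
```

>>> drive_tool([
  {"dx": -0.133,"dy": 0,"dz": 0.113,"rx": 0,"ry": -0.109,"rz": 0},
  {"dx": -0.144,"dy": 0,"dz": 0.097,"rx": 0,"ry": -0.109,"rz": 0},
  {"dx": -0.156,"dy": 0,"dz": 0.082,"rx": 0,"ry": -0.109,"rz": 0},
  {"dx": -0.162,"dy": 0,"dz": 0.064,"rx": 0,"ry": -0.109,"rz": 0},
  {"dx": -0.168,"dy": 0,"dz": 0.046,"rx": 0,"ry": -0.109,"rz": 0},
  {"dx": -0.172,"dy": 0,"dz": 0.028,"rx": 0,"ry": -0.109,"rz": 0},
])

```text
time_s: 7.03
position: [603.7, 37.2, 153.1]
tcp_rot: [[-0.995, -0.001, -0.097], [-0.001, 1.0, 0.0], [0.097, 0.0, -0.995]]
contact_force: [13.4, 0.7, -23.9]
width: 21.7
gripper_force: 30.0
```

>>> drive_tool([
  {"dx": -0.175,"dy": 0,"dz": 0.008,"rx": 0,"ry": -0.109,"rz": 0},
  {"dx": -0.175,"dy": 0,"dz": -0.011,"rx": 0,"ry": -0.109,"rz": 0},
  {"dx": -0.172,"dy": 0,"dz": -0.029,"rx": 0,"ry": -0.109,"rz": 0},
  {"dx": -0.167,"dy": 0,"dz": -0.048,"rx": 0,"ry": -0.109,"rz": 0},
  {"dx": -0.162,"dy": 0,"dz": -0.067,"rx": 0,"ry": -0.109,"rz": 0},
  {"dx": -0.153,"dy": 0,"dz": -0.083,"rx": 0,"ry": -0.109,"rz": 0},
  {"dx": 0,"dy": 0,"dz": 0,"rx": 0,"ry": 0,"rz": 0},
  {"dx": 0,"dy": 0,"dz": 0,"rx": 0,"ry": 0,"rz": 0},
])

```text
time_s: 7.7
position: [589.4, 37.2, 150.4]
tcp_rot: [[-0.856, -0.001, 0.517], [-0.001, 1.0, -0.0], [-0.517, -0.001, -0.856]]
contact_force: [6.6, -2.3, -13.0]
width: 21.6
gripper_force: 30.0
```

>>> drive_tool([
  {"dx": 0,"dy": 0,"dz": 0,"rx": 0,"ry": 0,"rz": 0},
  {"dx": 0,"dy": 0,"dz": 0,"rx": 0,"ry": 0,"rz": 0},
  {"dx": 0,"dy": 0,"dz": 0,"rx": 0,"ry": 0,"rz": 0},
  {"dx": -1.3,"dy": 0,"dz": 2.14,"rx": 0,"ry": 0,"rz": 0},
  {"dx": -1.3,"dy": 0,"dz": 2.14,"rx": 0,"ry": 0,"rz": 0},
  {"dx": -1.3,"dy": 0,"dz": 2.14,"rx": 0,"ry": 0,"rz": 0},
  {"dx": 0,"dy": 3.1,"dz": 0,"rx": 0,"ry": 0,"rz": 0},
  {"dx": 0,"dy": 3.2,"dz": 0,"rx": 0,"ry": 0,"rz": 0},
], gripper=4.4)

```text
time_s: 8.37
position: [554.3, 99.0, 220.7]
tcp_rot: [[-0.851, 0.003, 0.525], [0.002, 1.0, -0.003], [-0.525, -0.001, -0.851]]
contact_force: [0.3, -0.1, -0.6]
width: 43.9
gripper_force: 0.0
```

>>> drive_tool([
  {"dx": 0,"dy": 0,"dz": 0,"rx": 0,"ry": 0,"rz": 0},
  {"dx": 0,"dy": 0,"dz": 0,"rx": 0,"ry": 0,"rz": 0},
])

```text
time_s: 8.53
position: [552.8, 101.9, 217.9]
tcp_rot: [[-0.854, -0.005, 0.521], [-0.005, 1.0, 0.002], [-0.521, -0.001, -0.854]]
contact_force: [-0.0, 0.7, -0.4]
width: 44.2
gripper_force: 0.0
```

>>> drive_tool([
  {"dx": 1.31,"dy": -0.03,"dz": -2.17,"rx": 0,"ry": 0,"rz": 0},
  {"dx": 1.31,"dy": -0.03,"dz": -2.17,"rx": 0,"ry": 0,"rz": 0},
  {"dx": 1.31,"dy": -0.03,"dz": -2.17,"rx": 0,"ry": 0,"rz": 0},
  {"dx": 0,"dy": 0,"dz": 0,"rx": 0,"ry": 0,"rz": 0},
])

```text
time_s: 8.87
position: [591.0, 97.9, 147.0]
tcp_rot: [[-0.858, -0.0, 0.514], [-0.001, 1.0, -0.001], [-0.514, -0.001, -0.858]]
contact_force: [-1.5, -0.7, -0.5]
width: 43.9
gripper_force: 0.0
```

>>> drive_tool([
  {"dx": 0,"dy": 0,"dz": 0,"rx": 0,"ry": 0,"rz": 0},
  {"dx": 0,"dy": 0,"dz": 0,"rx": 0,"ry": 0,"rz": 0},
  {"dx": 0,"dy": 0,"dz": 0,"rx": 0,"ry": 0,"rz": 0},
  {"dx": 0,"dy": 0,"dz": 0,"rx": 0,"ry": 0,"rz": 0},
], gripper=1.5)

```text
time_s: 9.2
position: [592.4, 101.0, 153.8]
tcp_rot: [[-0.853, -0.002, 0.523], [-0.0, 1.0, 0.003], [-0.523, 0.002, -0.853]]
contact_force: [6.4, 9.5, -7.0]
width: 22.0
gripper_force: 29.9
```

>>> drive_tool([
  {"dx": 0.153,"dy": 0,"dz": 0.083,"rx": 0,"ry": 0.109,"rz": 0},
  {"dx": 0.162,"dy": 0,"dz": 0.067,"rx": 0,"ry": 0.109,"rz": 0},
  {"dx": 0.167,"dy": 0,"dz": 0.048,"rx": 0,"ry": 0.109,"rz": 0},
  {"dx": 0.172,"dy": 0,"dz": 0.029,"rx": 0,"ry": 0.109,"rz": 0},
  {"dx": 0.175,"dy": 0,"dz": 0.011,"rx": 0,"ry": 0.109,"rz": 0},
  {"dx": 0.175,"dy": 0,"dz": -0.008,"rx": 0,"ry": 0.109,"rz": 0},
])

```text
time_s: 9.7
position: [599.0, 101.1, 154.7]
tcp_rot: [[-0.993, -0.003, -0.117], [-0.003, 1.0, 0.002], [0.117, 0.003, -0.993]]
contact_force: [-6.6, 6.9, -9.6]
width: 21.8
gripper_force: 30.0
```

>>> drive_tool([
  {"dx": 0.172,"dy": 0,"dz": -0.028,"rx": 0,"ry": 0.109,"rz": 0},
  {"dx": 0.168,"dy": 0,"dz": -0.046,"rx": 0,"ry": 0.109,"rz": 0},
  {"dx": 0.162,"dy": 0,"dz": -0.064,"rx": 0,"ry": 0.109,"rz": 0},
  {"dx": 0.156,"dy": 0,"dz": -0.082,"rx": 0,"ry": 0.109,"rz": 0},
  {"dx": 0.144,"dy": 0,"dz": -0.097,"rx": 0,"ry": 0.109,"rz": 0},
  {"dx": 0.133,"dy": 0,"dz": -0.113,"rx": 0,"ry": 0.109,"rz": 0},
  {"dx": 0,"dy": 0,"dz": 0,"rx": 0,"ry": 0,"rz": 0},
  {"dx": 0,"dy": 0,"dz": 0,"rx": 0,"ry": 0,"rz": 0},
])

```text
time_s: 10.37
position: [608.4, 101.2, 146.6]
tcp_rot: [[-0.715, -0.003, -0.699], [-0.005, 1.0, 0.001], [0.699, 0.004, -0.715]]
contact_force: [-16.2, 5.9, -12.8]
width: 21.5
gripper_force: 30.0
```

>>> drive_tool([
  {"dx": 0,"dy": 0,"dz": 0,"rx": 0,"ry": 0,"rz": 0},
  {"dx": 0,"dy": 0,"dz": 0,"rx": 0,"ry": 0,"rz": 0},
  {"dx": 0,"dy": 0,"dz": 0,"rx": 0,"ry": 0,"rz": 0},
  {"dx": 0,"dy": 0,"dz": 0,"rx": 0,"ry": 0,"rz": 0},
  {"dx": 1.7,"dy": 0,"dz": 1.8,"rx": 0,"ry": 0,"rz": 0},
  {"dx": 1.7,"dy": 0,"dz": 1.8,"rx": 0,"ry": 0,"rz": 0},
  {"dx": 1.7,"dy": 0,"dz": 1.8,"rx": 0,"ry": 0,"rz": 0},
  {"dx": 0,"dy": 0,"dz": 0,"rx": 0,"ry": 0,"rz": 0},
], gripper=4.4)

```text
time_s: 11.03
position: [665.6, 98.6, 209.2]
tcp_rot: [[-0.731, -0.0, -0.683], [-0.001, 1.0, 0.0], [0.683, 0.001, -0.731]]
contact_force: [0.9, -0.3, 1.7]
width: 44.0
gripper_force: 0.0
```

>>> drive_tool([
  {"dx": -0.73,"dy": -0.77,"dz": 1.0,"rx": 0,"ry": -0.094,"rz": 0},
  {"dx": -0.73,"dy": -0.77,"dz": 1.0,"rx": 0,"ry": -0.094,"rz": 0},
  {"dx": -0.73,"dy": -0.77,"dz": 1.0,"rx": 0,"ry": -0.094,"rz": 0},
  {"dx": -0.73,"dy": -0.77,"dz": 1.0,"rx": 0,"ry": -0.094,"rz": 0},
  {"dx": -0.73,"dy": -0.77,"dz": 1.0,"rx": 0,"ry": -0.094,"rz": 0},
  {"dx": -0.73,"dy": -0.77,"dz": 1.0,"rx": 0,"ry": -0.094,"rz": 0},
  {"dx": -0.73,"dy": -0.77,"dz": 1.0,"rx": 0,"ry": -0.094,"rz": 0},
  {"dx": -0.73,"dy": -0.77,"dz": 1.0,"rx": 0,"ry": -0.094,"rz": 0},
])

```text
time_s: 11.7
position: [602.9, 37.3, 284.9]
tcp_rot: [[-1.0, -0.002, -0.003], [-0.002, 1.0, -0.001], [0.003, -0.001, -1.0]]
contact_force: [-0.9, 0.2, 0.5]
width: 43.4
gripper_force: 0.0
```

>>> drive_tool([
  {"dx": 0,"dy": 0,"dz": 0,"rx": 0,"ry": 0,"rz": 0},
  {"dx": 0,"dy": 0,"dz": 0,"rx": 0,"ry": 0,"rz": 0},
  {"dx": 0,"dy": 0,"dz": 0,"rx": 0,"ry": 0,"rz": 0},
])

```text
time_s: 11.95
position: [603.9, 37.7, 284.1]
tcp_rot: [[-1.0, -0.001, -0.01], [-0.001, 1.0, 0.0], [0.01, 0.0, -1.0]]
contact_force: [0.4, -0.3, 0.0]
width: 44.3
gripper_force: 0.0
```

```bash
python3 shot.py w3
```

```text
11.95 [603.90874023  37.67144673 284.09826176] [[-1.0, -0.001, -0.01], [-0.001, 1.0, 0.0], [0.01, 0.0, -1.0]]
```

View pics/w3.png

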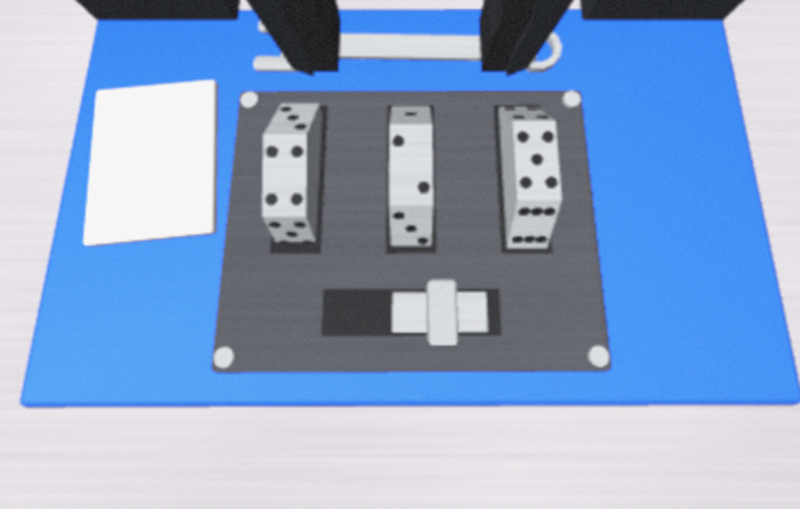

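All three wheels now show 4, 2 and 5 on top, with face centres at about (285,175), (411,164) and (537,159). The left one looks slightly short. I measure the remaining angles.

```bash
python3 - <<'E'
from ang import *
o=pickle.load(open('w3.pkl','rb'))
S=ray('wrist',raw([(249,99),(571.5,98.5),(223,357),(598.5,356)]),140,o);print(S.round(1).tolist())
ax=S[:,0].mean()+25
for n,f,p in[('L',4,(284.5,175.5)),('L',5,(293.5,233)),('L',3,(292.5,117.5)),('M',2,(411,164)),('M',3,(410.5,228)),('R',5,(537,159)),('R',6,(533.5,225))]:
    a,y=face(p,ax,o);print(n,f,round(a,3),'err',round(a+(f-1)*np.pi/3-np.pi/3*{'L':3,'M':1,'R':4}[n],3),'y',round(y,1))
print('tabtop',ray('wrist',raw([(441,281),(441,345),(427,312),(457,312)]),172,o).round(1).tolist())
E
```

```text
[[647.0, 133.6, 140.0], [647.6, -60.3, 140.0], [502.8, 133.4, 140.0], [503.5, -60.8, 140.0]]
L 4 -0.268 err -0.268 y 100.2
L 5 -1.312 err -0.265 y 99.3
L 3 0.775 err -0.273 y 100.5
M 2 -0.104 err -0.104 y 36.3
M 3 -1.151 err -0.104 y 36.5
R 5 -0.03 err -0.03 y -27.6
R 6 -1.072 err -0.025 y -27.9
tabtop [[539.3, 21.9, 172.0], [510.5, 22.4, 172.0], [525.1, 28.7, 172.0], [525.1, 14.6, 172.0]]
```

>>> drive_tool([
  {"dx": -0.35,"dy": 1.57,"dz": -1.75,"rx": 0,"ry": -0.034,"rz": 0},
  {"dx": -0.35,"dy": 1.57,"dz": -1.75,"rx": 0,"ry": -0.034,"rz": 0},
  {"dx": -0.35,"dy": 1.57,"dz": -1.75,"rx": 0,"ry": -0.034,"rz": 0},
  {"dx": -0.35,"dy": 1.57,"dz": -1.75,"rx": 0,"ry": -0.034,"rz": 0},
  {"dx": 0,"dy": 0,"dz": 0,"rx": 0,"ry": 0,"rz": 0},
  {"dx": 0,"dy": 0,"dz": 0,"rx": 0,"ry": 0,"rz": 0},
])

```text
time_s: 12.5
position: [589.4, 101.3, 211.9]
tcp_rot: [[-0.993, -0.004, 0.122], [-0.004, 1.0, 0.0], [-0.122, -0.0, -0.993]]
contact_force: [-0.5, 0.1, 0.4]
width: 44.1
gripper_force: 0.0
```

>>> drive_tool([
  {"dx": 0.26,"dy": 0,"dz": -1.9,"rx": 0,"ry": 0,"rz": 0},
  {"dx": 0.26,"dy": 0,"dz": -1.9,"rx": 0,"ry": 0,"rz": 0},
  {"dx": 0.26,"dy": 0,"dz": -1.9,"rx": 0,"ry": 0,"rz": 0},
  {"dx": 0,"dy": 0,"dz": 0,"rx": 0,"ry": 0,"rz": 0},
  {"dx": 0,"dy": 0,"dz": 0,"rx": 0,"ry": 0,"rz": 0},
])

```text
time_s: 12.92
position: [598.5, 99.7, 156.8]
tcp_rot: [[-0.992, -0.001, 0.125], [-0.001, 1.0, -0.0], [-0.125, -0.0, -0.992]]
contact_force: [-0.3, 1.1, 0.5]
width: 44.0
gripper_force: 0.0
```

>>> drive_tool([
  {"dx": 0,"dy": 0.05,"dz": 0,"rx": 0,"ry": 0,"rz": 0},
  {"dx": 0,"dy": 0,"dz": 0,"rx": 0,"ry": 0,"rz": 0},
  {"dx": 0,"dy": 0,"dz": 0,"rx": 0,"ry": 0,"rz": 0},
  {"dx": 0,"dy": 0,"dz": 0,"rx": 0,"ry": 0,"rz": 0},
], gripper=1.5)

```text
time_s: 13.25
position: [598.6, 101.2, 158.5]
tcp_rot: [[-0.992, -0.002, 0.129], [-0.002, 1.0, 0.001], [-0.129, 0.0, -0.992]]
contact_force: [-0.2, -0.1, 1.6]
width: 21.7
gripper_force: 30.0
```

>>> drive_tool([
  {"dx": 0.142,"dy": 0,"dz": 0.01,"rx": 0,"ry": 0.09,"rz": 0},
  {"dx": 0.142,"dy": 0,"dz": 0,"rx": 0,"ry": 0.09,"rz": 0},
  {"dx": 0.142,"dy": 0,"dz": -0.01,"rx": 0,"ry": 0.09,"rz": 0},
  {"dx": 0,"dy": 0,"dz": 0,"rx": 0,"ry": 0,"rz": 0},
  {"dx": 0,"dy": 0,"dz": 0,"rx": 0,"ry": 0,"rz": 0},
  {"dx": 0,"dy": 0,"dz": 0,"rx": 0,"ry": 0,"rz": 0},
])

```text
time_s: 13.75
position: [602.9, 101.2, 157.8]
tcp_rot: [[-0.99, -0.002, -0.141], [-0.002, 1.0, 0.0], [0.141, 0.001, -0.99]]
contact_force: [1.7, 1.7, 1.3]
width: 21.6
gripper_force: 30.0
```

>>> drive_tool([
  {"dx": 0,"dy": 0,"dz": 0,"rx": 0,"ry": 0,"rz": 0},
  {"dx": 0,"dy": 0,"dz": 0,"rx": 0,"ry": 0,"rz": 0},
  {"dx": 0,"dy": 0,"dz": 0,"rx": 0,"ry": 0,"rz": 0},
  {"dx": 0.3,"dy": 0,"dz": 2.0,"rx": 0,"ry": 0,"rz": 0},
  {"dx": 0.3,"dy": 0,"dz": 2.0,"rx": 0,"ry": 0,"rz": 0},
  {"dx": -0.5,"dy": -2.1,"dz": 1.0,"rx": 0,"ry": -0.06,"rz": 0},
  {"dx": -0.6,"dy": -2.1,"dz": 0,"rx": 0,"ry": -0.06,"rz": 0},
  {"dx": -0.6,"dy": -2.1,"dz": 0,"rx": 0,"ry": -0.07,"rz": 0},
], gripper=4.4)

```text
time_s: 14.42
position: [591.8, 37.3, 208.1]
tcp_rot: [[-0.999, -0.003, 0.052], [-0.003, 1.0, -0.001], [-0.052, -0.001, -0.999]]
contact_force: [0.2, -0.9, -0.9]
width: 44.0
gripper_force: 0.0
```

>>> drive_tool([
  {"dx": 0,"dy": 0,"dz": 0,"rx": 0,"ry": 0,"rz": 0},
  {"dx": 0,"dy": 0,"dz": 0,"rx": 0,"ry": 0,"rz": 0},
])

```text
time_s: 14.58
position: [590.0, 37.3, 207.2]
tcp_rot: [[-0.999, 0.0, 0.046], [0.0, 1.0, 0.0], [-0.046, 0.0, -0.999]]
contact_force: [-0.1, -0.6, 0.2]
width: 43.9
gripper_force: 0.0
```

>>> drive_tool([
  {"dx": 0.9,"dy": -0.05,"dz": 0,"rx": 0,"ry": 0,"rz": 0},
  {"dx": 0,"dy": 0,"dz": -1.7,"rx": 0,"ry": 0,"rz": 0},
  {"dx": 0,"dy": 0,"dz": -1.7,"rx": 0,"ry": 0,"rz": 0},
  {"dx": 0,"dy": 0,"dz": -1.6,"rx": 0,"ry": 0,"rz": 0},
  {"dx": 0,"dy": 0,"dz": 0,"rx": 0,"ry": 0,"rz": 0},
  {"dx": 0,"dy": 0,"dz": 0,"rx": 0,"ry": 0,"rz": 0},
])

```text
time_s: 15.08
position: [600.5, 38.2, 156.1]
tcp_rot: [[-0.999, -0.003, 0.045], [-0.003, 1.0, 0.0], [-0.045, 0.0, -0.999]]
contact_force: [0.3, -0.2, -0.4]
width: 44.3
gripper_force: 0.0
```

>>> drive_tool([
  {"dx": 0,"dy": 0,"dz": 0,"rx": 0,"ry": 0,"rz": 0},
  {"dx": 0,"dy": 0,"dz": 0,"rx": 0,"ry": 0,"rz": 0},
  {"dx": 0,"dy": 0,"dz": 0,"rx": 0,"ry": 0,"rz": 0},
  {"dx": 0,"dy": 0,"dz": 0,"rx": 0,"ry": 0,"rz": 0},
], gripper=1.5)

```text
time_s: 15.42
position: [600.9, 37.2, 158.2]
tcp_rot: [[-0.999, -0.002, 0.049], [-0.002, 1.0, -0.001], [-0.049, -0.001, -0.999]]
contact_force: [0.4, 0.5, 1.5]
width: 22.1
gripper_force: 30.0
```

>>> drive_tool([
  {"dx": 0.085,"dy": 0,"dz": 0,"rx": 0,"ry": 0.052,"rz": 0},
  {"dx": 0.085,"dy": 0,"dz": 0,"rx": 0,"ry": 0.052,"rz": 0},
  {"dx": 0,"dy": 0,"dz": 0,"rx": 0,"ry": 0,"rz": 0},
  {"dx": 0,"dy": 0,"dz": 0,"rx": 0,"ry": 0,"rz": 0},
  {"dx": 0,"dy": 0,"dz": 0,"rx": 0,"ry": 0,"rz": 0},
])

```text
time_s: 15.83
position: [602.7, 37.3, 157.9]
tcp_rot: [[-0.999, -0.002, -0.053], [-0.002, 1.0, -0.0], [0.053, -0.0, -0.999]]
contact_force: [3.4, -0.8, 3.1]
width: 21.7
gripper_force: 30.0
```

>>> drive_tool([
  {"dx": 0,"dy": 0,"dz": 0,"rx": 0,"ry": 0,"rz": 0},
  {"dx": 0,"dy": 0,"dz": 0,"rx": 0,"ry": 0,"rz": 0},
  {"dx": 0,"dy": 0,"dz": 0,"rx": 0,"ry": 0,"rz": 0},
  {"dx": 0.15,"dy": 0,"dz": 3.2,"rx": 0,"ry": 0,"rz": 0},
  {"dx": 0.15,"dy": 0,"dz": 3.2,"rx": 0,"ry": 0,"rz": 0},
  {"dx": 0,"dy": 0,"dz": 3.2,"rx": 0,"ry": -0.055,"rz": 0},
  {"dx": 0,"dy": 0,"dz": 3.3,"rx": 0,"ry": 0,"rz": 0},
  {"dx": 0,"dy": 0,"dz": 0,"rx": 0,"ry": 0,"rz": 0},
], gripper=4.4)

```text
time_s: 16.5
position: [607.2, 37.3, 293.9]
tcp_rot: [[-1.0, -0.002, 0.01], [-0.002, 1.0, -0.001], [-0.01, -0.001, -1.0]]
contact_force: [0.4, 0.4, 1.1]
width: 43.8
gripper_force: 0.0
```

>>> drive_tool([
  {"dx": 0,"dy": 0,"dz": 0,"rx": 0,"ry": 0,"rz": 0},
  {"dx": 0,"dy": 0,"dz": 0,"rx": 0,"ry": 0,"rz": 0},
])

```text
time_s: 16.67
position: [604.1, 37.6, 285.1]
tcp_rot: [[-1.0, -0.002, -0.003], [-0.002, 1.0, 0.0], [0.003, 0.0, -1.0]]
contact_force: [-0.4, 0.2, -0.4]
width: 43.8
gripper_force: 0.0
```

```bash
python3 shot.py w4
```

```text
16.6667 [604.14575681  37.58715338 285.07479273] [[-1.0, -0.002, -0.003], [-0.002, 1.0, 0.0], [0.003, 0.0, -1.0]]
```

View pics/w4.png

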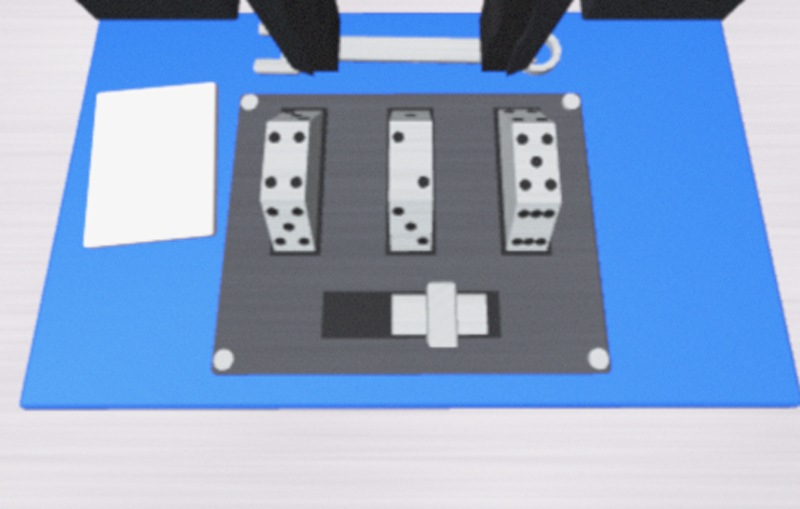

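The wheels read level, with face centres at (285.5,159.5), (411,160) and (536,162), all within about 0.04 rad, and the bystanders are unmoved. Next I pinch the tab.

>>> drive_tool([
  {"dx": -1.98,"dy": -0.4,"dz": -2.0,"rx": 0,"ry": 0,"rz": 0},
  {"dx": -1.98,"dy": -0.4,"dz": -2.0,"rx": 0,"ry": 0,"rz": 0},
  {"dx": -1.98,"dy": -0.4,"dz": -2.0,"rx": 0,"ry": 0,"rz": 0},
  {"dx": -1.98,"dy": -0.4,"dz": -2.0,"rx": 0,"ry": 0,"rz": 0},
  {"dx": 0,"dy": 0,"dz": 0,"rx": 0,"ry": 0,"rz": 0},
  {"dx": 0,"dy": 0,"dz": 0,"rx": 0,"ry": 0,"rz": 0},
  {"dx": 0,"dy": 0,"dz": 0,"rx": 0,"ry": 0,"rz": 0},
])

```text
time_s: 17.3
position: [526.3, 21.4, 206.1]
tcp_rot: [[-1.0, -0.001, -0.002], [-0.001, 1.0, 0.0], [0.002, 0.0, -1.0]]
contact_force: [0.4, -0.5, 0.4]
width: 43.9
gripper_force: 0.0
```

>>> drive_tool([
  {"dx": 0,"dy": 0,"dz": -1.9,"rx": 0,"ry": 0,"rz": 0},
  {"dx": 0,"dy": 0,"dz": -1.9,"rx": 0,"ry": 0,"rz": 0},
  {"dx": 0,"dy": 0,"dz": -1.8,"rx": 0,"ry": 0,"rz": 0},
  {"dx": 0,"dy": 0,"dz": 0,"rx": 0,"ry": 0,"rz": 0},
  {"dx": 0,"dy": 0,"dz": 0,"rx": 0,"ry": 0,"rz": 0},
  {"dx": 0,"dy": 0,"dz": 0,"rx": 0,"ry": 0,"rz": 0},
])

```text
time_s: 17.8
position: [527.1, 21.3, 151.5]
tcp_rot: [[-1.0, -0.002, 0.0], [-0.002, 1.0, -0.0], [-0.0, -0.0, -1.0]]
contact_force: [-0.9, 0.2, 0.3]
width: 44.1
gripper_force: 0.0
```

>>> drive_tool([
  {"dx": -0.1,"dy": 0,"dz": -0.4,"rx": 0,"ry": 0,"rz": 0},
  {"dx": 0,"dy": 0,"dz": 0,"rx": 0,"ry": 0,"rz": 0},
  {"dx": 0,"dy": 0,"dz": 0,"rx": 0,"ry": 0,"rz": 0},
  {"dx": 0,"dy": 0,"dz": 0,"rx": 0,"ry": 0,"rz": 0},
  {"dx": 0,"dy": 0,"dz": 0,"rx": 0,"ry": 0,"rz": 0},
], gripper=0.8, newtons=30)

```text
time_s: 18.22
position: [524.8, 21.9, 146.5]
tcp_rot: [[-1.0, -0.002, -0.001], [-0.002, 1.0, 0.001], [0.001, 0.001, -1.0]]
contact_force: [-0.1, 0.8, 2.5]
width: 13.9
gripper_force: 30.0
```

>>> drive_tool([
  {"dx": 0,"dy": 0.5,"dz": 0,"rx": 0,"ry": 0,"rz": 0},
  {"dx": 0,"dy": 0.5,"dz": 0,"rx": 0,"ry": 0,"rz": 0},
  {"dx": 0,"dy": 0.5,"dz": 0,"rx": 0,"ry": 0,"rz": 0},
  {"dx": 0,"dy": 0.5,"dz": 0,"rx": 0,"ry": 0,"rz": 0},
  {"dx": 0,"dy": 0,"dz": 0,"rx": 0,"ry": 0,"rz": 0},
])

```text
time_s: 18.63
position: [524.8, 42.6, 146.4]
tcp_rot: [[-1.0, -0.002, -0.001], [-0.002, 1.0, 0.0], [0.001, 0.0, -1.0]]
contact_force: [-1.7, 0.7, 5.8]
width: 13.8
gripper_force: 30.0
```

The bolt slides freely past the jam point, so I go on to the stop.

>>> drive_tool([
  {"dx": 0,"dy": 0.4,"dz": 0,"rx": 0,"ry": 0,"rz": 0},
  {"dx": 0,"dy": 0.4,"dz": 0,"rx": 0,"ry": 0,"rz": 0},
  {"dx": 0,"dy": 0.2,"dz": 0,"rx": 0,"ry": 0,"rz": 0},
  {"dx": 0,"dy": 0.2,"dz": 0,"rx": 0,"ry": 0,"rz": 0},
  {"dx": 0,"dy": 0.1,"dz": 0,"rx": 0,"ry": 0,"rz": 0},
  {"dx": 0,"dy": 0,"dz": 0,"rx": 0,"ry": 0,"rz": 0},
  {"dx": 0,"dy": 0,"dz": 0,"rx": 0,"ry": 0,"rz": 0},
])

```text
time_s: 19.22
position: [524.7, 52.1, 146.4]
tcp_rot: [[-1.0, -0.002, -0.002], [-0.002, 1.0, -0.005], [0.002, -0.005, -1.0]]
contact_force: [-3.4, -13.3, 5.1]
width: 13.4
gripper_force: 30.0
```

>>> drive_tool([
  {"dx": 0,"dy": 0,"dz": 0,"rx": 0,"ry": 0,"rz": 0},
  {"dx": 0,"dy": 0,"dz": 0,"rx": 0,"ry": 0,"rz": 0},
  {"dx": 0,"dy": 0,"dz": 0,"rx": 0,"ry": 0,"rz": 0},
  {"dx": 0,"dy": 0,"dz": 2.0,"rx": 0,"ry": 0,"rz": 0},
  {"dx": 0,"dy": 0,"dz": 3.0,"rx": 0,"ry": 0,"rz": 0},
  {"dx": 0,"dy": 0,"dz": 3.0,"rx": 0,"ry": 0,"rz": 0},
  {"dx": 1.5,"dy": -0.4,"dz": 2.0,"rx": 0,"ry": 0,"rz": 0},
  {"dx": 1.5,"dy": -0.4,"dz": 2.0,"rx": 0,"ry": 0,"rz": 0},
], gripper=4.0)

```text
time_s: 19.88
position: [554.8, 47.4, 267.6]
tcp_rot: [[-1.0, -0.003, -0.001], [-0.003, 1.0, 0.001], [0.001, 0.001, -1.0]]
contact_force: [-0.0, 0.2, 0.2]
width: 40.1
gripper_force: 0.0
```

>>> drive_tool([
  {"dx": 1.7,"dy": -0.4,"dz": 1.0,"rx": 0,"ry": 0,"rz": 0},
  {"dx": 1.7,"dy": -0.4,"dz": 1.0,"rx": 0,"ry": 0,"rz": 0},
  {"dx": 1.6,"dy": 0,"dz": 0,"rx": 0,"ry": 0,"rz": 0},
  {"dx": 0,"dy": 0,"dz": 0,"rx": 0,"ry": 0,"rz": 0},
  {"dx": 0,"dy": 0,"dz": 0,"rx": 0,"ry": 0,"rz": 0},
  {"dx": 0,"dy": 0,"dz": 0,"rx": 0,"ry": 0,"rz": 0},
])

```text
time_s: 20.38
position: [603.5, 39.0, 284.9]
tcp_rot: [[-1.0, -0.002, -0.004], [-0.002, 1.0, 0.001], [0.004, 0.001, -1.0]]
contact_force: [0.3, -0.0, 0.2]
width: 40.0
gripper_force: 0.0
```

```bash
python3 shot.py w5
```

```text
20.3833 [603.53453091  39.02940165 284.9166945 ] [[-1.0, -0.002, -0.004], [-0.002, 1.0, 0.001], [0.004, 0.001, -1.0]]
```

View pics/w5.png

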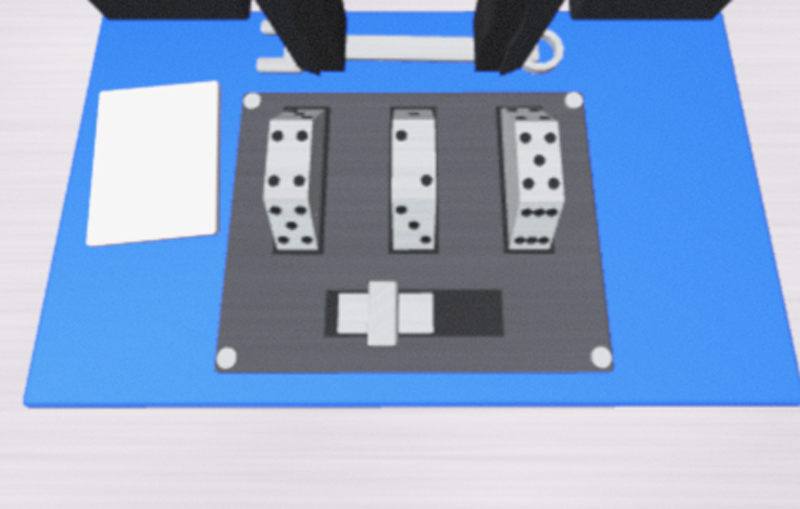

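The tab has moved left to about (383,313), the wheels still read 4-2-5 level, and the tile and spanner are in place. I check the travel and hand in.

```bash
python3 - <<'E'
from ang import *
o=pickle.load(open('w5.pkl','rb'))
y=ray('wrist',raw([(368,313),(398,313)]),172,o)[:,1].mean()
print('tab y',y,'travel',y-21.6)
if y-21.6>28.5: print(close_job())
E
```

```text
tab y 50.84663551480054 travel 29.246635514800538
the job is handed in; nothing more can be done
None
```

The wheels show 4, 2 and 5, each within about 0.04 rad of flat. The bolt is at its left stop: about 29 mm by camera, 30 mm by arm travel. The gripper let go and backed clear, the tile and spanner look untouched, and the job is handed in at about 20 s.

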